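# Lock the lid onto the pressure cooker

### The arm

A 6-joint arm with a two-finger parallel gripper is mounted at the origin on the work surface. World frame = base frame: x ahead of the robot, y to its left, z up, the work surface at z = 0. Lengths are in m, angles in rad, forces in N, time in s.
With the tool pointing down it reaches from about 0.375 to 0.9 m from the base axis. Payload 3.1 kg.
Tool frame: the origin (TCP) lies at the very end of the fingers, on their centre line; the grasp point (between the pads) lies 19 mm behind it; z points along the fingers, y is the line along which they close (so a half turn about z gives the same grasp; the last joint's range is limited). The gripper opens to 87 mm and grips with 3 to 60 N. Pads are 19 mm wide; open, the fingers measure 117 mm over their backs; the gripper's body (75 mm by 190 mm) begins 51 mm behind the grasp point.
Start: joints at [1.018, 0.527, 1.433, -0, 1.181, -0.178], TCP at [0.229, 0.582, 0.19] pointing down, gripper open.
Joint ranges: [-3.08, 3.08], [-0.75, 2.2], [0.22, 2.44], [-1.43, 4.57], [0, 2.65], [-2.85, 2.85]. Speed limits (rad/s): [2.79, 2.79, 3.14, 3.14, 3.14, 3.14].

### API

Orientations are given as a unit quaternion [x, y, z, w].
In Python, from rig import robot gives the robot as it stands. The module is installed in compiled form; this text tells all that it offers.
- The arm moves only by the tool play_rows, never from a script. Its argument "steps" is one flat list of numbers, 5 for each row, row after row: the opening, from -1 (shut) to 1 (fully open), then the shift along the tool's x, y, z as a fraction of full scale, then the turn about the tool's z as a fraction of full scale. In form: [claw, tx, ty, tz, twist, claw, tx, ty, tz, twist, ...]. A call has exactly 10 rows; each row shifts and turns the commanded pose from where the row before left it, along the tool's axes as they then stand; what a row does not reach is not made up. Full scale, the value 1, is 0.03 m for a shift and 0.1 rad for a turn. A row lasts 1/10 s, in which the tool goes at most 50 mm and 8.59 degrees, less where a joint would pass 70% of its speed; a pose out of reach is approached as far as the arm can. A call with a number of a shift or a turn outside -1 to 1 is refused whole. A call with a gripper value outside its range is refused whole. The fingers move at their own pace and stop on an object; "grip_force" is the grip in N (left out, the last holds). Time passes only in rows, so rows that do not move let the fingers close, or fill a call up. It gives the time, the measured TCP pose, the force, the opening and the grip force at its end, in the units of the state.
- robot.get_obs(): the state, without advancing time (a new reading comes with each control period).
- robot.camera(name): name is "scene" or "top" or "wrist"; returns a dict with "image" (400x640x3 uint8, red, green, blue), "mtx" (3x3 intrinsics, pixels), "rvec" (rotation vector, rad) and "tvec" (3), from world to camera coordinates, as OpenCV has them. Camera axes: x right, y down, z forward; pixel columns grow to the right and rows downward; lengths in m; the calibration is good to about 2 mm. A picture is of the moment at which its call begins. There is no depth.
- robot.hand_in(): hands the job in; it is judged then, once.
The state is a dict: "time": time; "q": joint angles; "joint_velocities": joint speeds; "joint_torque": joint torques, N m; "position": TCP position; "tool_rot": TCP orientation; "ft_force": force on the tool from outside, world axes, zero at the start; "moment": the same for the moment, N m; "grip_width": finger opening in m; "grip_force": force on a finger pad.
Only numpy, scipy, OpenCV 4.12 (cv2) and the standard library are available. Lean on these libraries where they do the work, as an engineer would, in place of code of your own. Each camera call takes 0.05 s, during which the arm holds its last target. There are 200 camera calls.

### The job

Put the washed pressure-cooker lid back on its pot: take it off the drainer and set it flat on the pot's seal with its lugs down in the gaps of the rim, then swing the long handle clockwise until the ramps draw the lid firmly tight, judging by the pull at the handle and not forcing it. Leave it locked with your hand off it, and do not disturb the other things on the counter.

Things in the scene. Friction and masses are not known exactly. Their poses are not given: they have to be found in the camera images.
- pot: Open steel pressure-cooker pot, 192 mm across, rim 130 mm up; grips the counter on a square rubber mat and does not move. Two black side handles on its +y and -y, 84 mm up, reach 142 mm from the axis. Origin: centre of its underside, z up, x towards one gap of the rim. A grey silicone seal ring on the rim stands 2 to 8 mm above it (seals differ, not measured) and springs down under load.
- pot_gap (a point): Middle of one gap between the steel ramps outside the pot's rim, 100 mm from the axis on the pot's +x, 125 mm up. Like gaps lie at 120 and 240 degrees, each 32 degrees wide. From each gap a ramp (98 to 104 mm from the axis) runs 88 degrees clockwise seen from above, falling 8 mm per radian.
- lid: Steel cooker lid, 218 mm across, 0.6 to 0.9 kg, right way up on the drainer. Origin: centre of its skirt's lower edge, z up, x along its handle. Skirt 22 mm deep, 213 mm inside; the face that rests on the seal is 20 mm above the origin (seated, the origin is 112 to 118 mm above the counter). Deck top 32 mm above the origin. On the pot it can shift 4 mm.
- lid_lug (a point): Middle of one of three lugs, 30 mm long, inside the skirt, 103 mm from the axis under the handle (lid +x), 5 mm above the lid's origin; others at 120 and 240 degrees. The lid goes on in any of its three positions, lugs in gaps (5 degrees, 2 mm off still enters; no pressing needed). Turned clockwise from above the lugs meet the ramps after 20 to 65 degrees, by the seal, and hold by friction.
- lid_centre_grip (a point): Middle of the black bar handle (24 mm wide, 20 mm high, from 20 mm behind the lid's axis to 225 mm in front), 10 mm in front of the axis, 54 mm above the lid's origin, close to its centre of mass: carry the lid here, fingers closing across the bar (along the lid's y); 22 mm free below this point.
- lid_handle_end (a point): Middle of the bar handle near its free end, 190 mm from the lid's axis, 54 mm above the lid's origin: swing the handle here, by its side, letting it sink up to 5 mm. The sideways push needed is 1 or 2 N until the ramps bite, then rises in 10 to 20 degrees more. The lid is firmly tight at about 12 N (9 to 15 N is good); over about 18 N forces it.
- drainer: White folding plastic drainer, folded flat, 300 x 280 mm, its ribbed top 44 mm above the counter; stays put. Origin: centre of its underside.
- cup: Terracotta cup, 80 mm across, 70 mm high; leave alone. Origin: centre of its underside.
- dispenser: White plastic press-button soap dispenser, 62 mm square, 164 mm high; leave alone. Origin: centre of its underside.
- pan_lid: White enamel pan lid, 180 mm across, 46 mm high with its knob, lying on the counter; leave alone. Origin: centre of its underside.
- spoon: Slotted steel spoon, 340 mm long, lying on the counter; leave alone. Origin: near its middle, x towards the slotted end.

How it is judged:
By the outcome, as a careful person would: the job done as asked, in the order asked, and still so for the second after the job is handed in, with the robot touching nothing.
It also fails if it takes over 72 s, if anything falls off the work surface, if the arm or the gripper's body presses on something with over 40 N, if the wrist force passes 120 N, or if a joint passes its speed limit or range.

## Working session

There is one attempt and no reset: what is moved stays moved. The work goes in short steps, Python scripts to look and compute and a tool call to move; the robot and the scene stay as the last step left them, time stands still between calls to the robot, and variables do not carry over. Pictures are saved under pics/ and viewed, at most 10 in all, crops included, and the job is handed in when it is done.

Besides the shell and the picture viewer there is one more tool, called after "Emit:" by a JSON object that holds its "method" and its "body". play_rows: Moves the arm, as the interface text tells. Shift numbers are shares of 0.03 m and turn numbers shares of 0.1 rad, none past 1 either way. Its arguments: {"type":"object","properties":{"steps":{"type":"array"},"grip_force":{"type":"number"}},"required":["steps"]}

```bash
mkdir -p pics; cat > h.py <<'E'
import numpy as np, cv2
from rig import robot
def cam(n):
    c=robot.camera(n); R=cv2.Rodrigues(np.array(c['rvec'],float))[0]; t=np.array(c['tvec'],float).ravel()
    return c['image'],np.array(c['mtx'],float),R,t
def ray(C,uv,z):
    _,K,R,t=C; o=-R.T@t; d=R.T@np.linalg.inv(K)@np.array([uv[0],uv[1],1.]); return o+d*(z-o[2])/d[2]
def proj(C,p):
    _,K,R,t=C; q=K@(R@np.array(p,float)+t); return q[:2]/q[2]
def save(C,n): cv2.imwrite('pics/'+n,cv2.cvtColor(C[0],cv2.COLOR_RGB2BGR))
E
python3 - <<'E'
from h import *
for n in ('top','scene'):
    C=cam(n); save(C,n+'1.png'); print(n,-C[2].T@C[3],C[1][0,0])
o=robot.get_obs(); print(o)
E
```

```text
top [ 0.3452602  -0.03345921  1.44357397] 379.0830253216369
scene [1.26492345 0.37043803 0.97908468] 369.3815378054534
{'time': 0.1, 'q': array([ 1.01750517e+00,  5.28379823e-01,  1.43376489e+00, -4.01042637e-06,
        1.18140528e+00, -1.78490455e-01]), 'joint_velocities': array([-0.00011532, -0.00048816, -0.00293559, -0.00034835, -0.00100345,
        0.00187846]), 'joint_torque': array([ 9.22555387e-05, -4.40990174e+01, -1.77151126e+01,  6.35213591e-02,
        5.34217141e-02, -6.35743345e-05]), 'position': array([0.22838835, 0.58100318, 0.18886844]), 'tool_rot': array([ 1.86304556e-01,  9.82491555e-01, -9.14552471e-04, -3.48418833e-04]), 'ft_force': array([-0.26880028,  0.40654306,  0.24392153]), 'moment': array([-0.02657048,  0.02848855, -0.03396219]), 'grip_force': 0.0, 'grip_width': 0.08700087015089455}
```

View pics/top1.png

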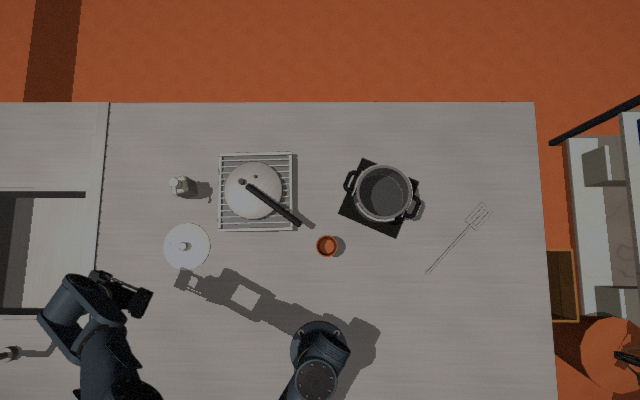

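View pics/scene1.png

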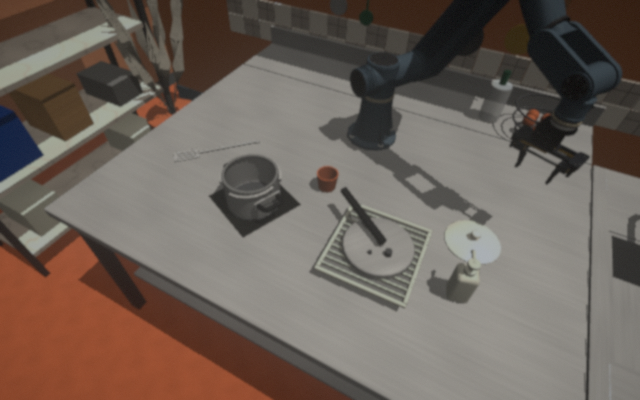

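The top view shows the lid centred near (253,190) with its bar running to (299,223). The pot is near (382,193), with handles at (351,182) and (412,210). The cup is at (327,245) and the spoon, dispenser and pan lid are clear of both. The scene view agrees. Next I'll measure the lid and pot.

```bash
python3 - <<'E'
from h import *
C=cam('top'); im=C[0]; g=im.max(2)
def comp(box,mask):
    x0,y0,x1,y1=box; m=np.zeros(mask.shape,np.uint8); m[y0:y1,x0:x1]=mask[y0:y1,x0:x1]
    n,l,s,c=cv2.connectedComponentsWithStats(m); k=1+np.argmax(s[1:,4]); return (l==k).astype(np.uint8),s[k]
m,s=comp((225,160,310,235),(g<45).astype(np.uint8)); print('bar',s)
(c,wh,a)=cv2.minAreaRect(np.argwhere(m)[:,::-1].astype(np.float32)); b=cv2.boxPoints((c,wh,a)); print(c,wh,a)
z=.044+.064
B=np.array([ray(C,p,z)[:2] for p in b]); print('bar corners',B.round(4)); print('sides',[np.linalg.norm(B[i]-B[i-1]) for i in range(4)])
m,s=comp((205,150,312,240),((g>150)).astype(np.uint8)); print('lid?',s)
# world of rough points
for n,p,z in (('pot',(382,193),.13),('h1',(351,182),.084),('h2',(412,210),.084),('lid',(253,190),.07),('cup',(327,243),.07)): print(n,ray(C,p,z).round(3))
# mat
m,s=comp((330,150,430,245),(g<40).astype(np.uint8)); r=cv2.minAreaRect(np.argwhere(m)[:,::-1].astype(np.float32)); print('mat',r,s)
big=cv2.resize(im[145:250,210:430],None,fx=3.6,fy=3.6,interpolation=cv2.INTER_CUBIC)
cv2.imwrite('pics/crop.png',cv2.convertScaleAbs(cv2.cvtColor(big,cv2.COLOR_RGB2BGR),alpha=1.6))
E
```

```text
bar [246 184  56  43 394]
(273.52001953125, 204.64002990722656) (66.4000015258789, 7.200000286102295) 36.869895935058594
bar corners [[0.5792 0.2664]
 [0.6003 0.2516]
 [0.4577 0.0583]
 [0.4373 0.0733]]
sides [np.float64(0.2396625656310974), np.float64(0.025776359498631118), np.float64(0.24016161604926312), np.float64(0.025307522507536317)]
lid? [229 191  21  20 185]
pot [ 0.558 -0.221  0.13 ]
h1 [ 0.605 -0.116  0.084]
h2 [ 0.504 -0.334  0.084]
lid [0.577 0.244 0.07 ]
cup [ 0.385 -0.029  0.07 ]
mat ((379.8448486328125, 198.36209106445312), (78.25865173339844, 60.66358184814453), 23.198589324951172) [ 339  159   82   79 1294]
```

View pics/crop.png

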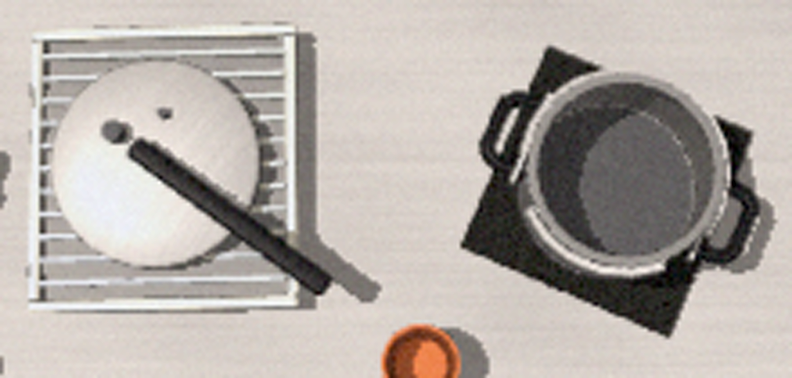

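The bar measures 240 × 25 mm (it should be 245 × 24 mm), so its heading is about -126.4° and the lid axis is near (0.579, 0.245). I'll raise the tool and twist it to the bar's heading, then view the pot with the wrist camera.

Emit:
{"method": "play_rows", "body": {"steps": [1, 0, 0, -0.5, 1, 1, 0, 0, -0.5, 1, 1, 0, 0, -0.5, 1, 1, 0, 0, -0.5, 1, 1, 0, 0, -0.5, 1, 1, 0, 0, -0.5, 1, 1, 0, 0, -0.5, 1, 1, 0, 0, -0.5, 1, 1, 0, 0, -0.5, 1, 1, 0, 0, -0.5, 1]}}

```text
time: 1.15
position: [0.2286, 0.5813, 0.3399]
tool_rot: [0.636, 0.772, -0.001, 0.0]
ft_force: [-1.0, -0.1, -0.1]
grip_width: 0.0874
grip_force: 0.0
```

Emit:
{"method": "play_rows", "body": {"steps": [1, 0, 0, 0, 1, 1, 0, 0, 0, 1, 1, 0, 0, 0, 1, 1, 0, 0, 0, 1, 1, 0, 0, 0, 1, 1, 0, 0, 0, 1, 1, 0, 0, 0, 1, 1, 0, 0, 0, 1, 1, 0, 0, 0, 0.3, 1, 0, 0, 0, 0]}}

```text
time: 2.15
position: [0.2286, 0.5813, 0.3393]
tool_rot: [0.892, 0.452, -0.0, 0.0]
ft_force: [0.0, 0.2, 0.4]
grip_width: 0.0872
grip_force: 0.0
```

```bash
cat >> h.py <<'E'
def pose():
    o=robot.get_obs(); from scipy.spatial.transform import Rotation as Ro
    R=Ro.from_quat(o['tool_rot']).as_matrix(); return np.array(o['position']),R,o
def go(x,y,z,yy=None):
    p,R,o=pose(); d=R.T@(np.array([x,y,z])-p)/.03
    yc=np.degrees(np.arctan2(R[1,1],R[0,1])); print('t %.1f'%o['time'],'pos',p.round(4),'yyaw %.2f'%yc,'F',np.round(o['ft_force'],1),'w %.4f'%o['grip_width'])
    print('delta tool units',d.round(2),'' if yy is None else 'twist units %.2f'%(-np.radians((yy-yc+180)%360-180)/.1))
E
python3 -c "
from h import *
go(.50,-.19,.35,-36.4); C=cam('wrist'); p,R,o=pose(); c=-C[2].T@C[3]; print('cam in tool',R.T@(c-p),'axes in tool',(R.T@C[2].T).round(2),C[1])"
```

```text
t 2.1 pos [0.2286 0.5813 0.3393] yyaw -36.32 F [0.  0.2 0.4] w 0.0872
delta tool units [-15.36  22.52  -0.34] twist units 0.01
cam in tool [ 0.08076551  0.00100132 -0.19394246] axes in tool [[-0.   -0.96 -0.29]
 [ 1.   -0.   -0.  ]
 [ 0.   -0.29  0.96]] [[300.83515762   0.         316.69977752]
 [  0.         300.83515762 199.14292318]
 [  0.           0.           1.        ]]
```

Emit:
{"method": "play_rows", "body": {"steps": [1, -0.55, 0.98, 0, 0, 1, -0.55, 0.98, 0, 0, 1, -0.55, 0.98, 0, 0, 1, -0.55, 0.98, 0, 0, 1, -0.55, 0.98, 0, 0, 1, -0.55, 0.98, 0, 0, 1, -0.55, 0.98, 0, 0, 1, -0.55, 0.98, 0, 0, 1, -0.55, 0.98, 0, 0, 1, -0.55, 0.98, 0, 0]}}

```text
time: 3.2
position: [0.3681, 0.2732, 0.3398]
tool_rot: [0.892, 0.452, 0.0, 0.0]
ft_force: [1.4, 0.4, -0.0]
grip_width: 0.0867
grip_force: 0.0
```

Emit:
{"method": "play_rows", "body": {"steps": [1, -0.55, 0.98, 0, 0, 1, -0.55, 0.98, 0, 0, 1, -0.55, 0.98, 0, 0, 1, -0.55, 0.98, 0, 0, 1, -0.55, 0.98, 0, 0, 1, -0.55, 0.98, 0, 0, 1, -0.55, 0.98, 0, 0, 1, -0.55, 0.98, 0, 0, 1, -0.55, 0.98, 0, 0, 1, -0.55, 0.98, 0, 0]}}

```text
time: 4.2
position: [0.5073, -0.0339, 0.3397]
tool_rot: [0.892, 0.452, 0.0, -0.0]
ft_force: [-0.3, 0.2, -0.3]
grip_width: 0.087
grip_force: 0.0
```

Emit:
{"method": "play_rows", "body": {"steps": [1, -0.55, 0.98, 0, 0, 1, -0.55, 0.98, 0, 0, 1, -0.55, 0.98, 0, 0, 1, -0.55, 0.98, 0, 0, 1, -0.55, 0.98, 0, 0, 1, 0, 0, 0, 0, 1, 0, 0, 0, 0, 1, 0, 0, 0, 0, 1, 0, 0, 0, 0, 1, 0, 0, 0, 0]}}

```text
time: 5.2
position: [0.5763, -0.1851, 0.3402]
tool_rot: [0.892, 0.452, 0.0, 0.0]
ft_force: [-0.3, -0.8, 1.1]
grip_width: 0.0872
grip_force: 0.0
```

```bash
python3 -c "
from h import *
C=cam('wrist'); im=C[0]; save(C,'w1.png'); go(.58,-.19,.34); np.savez('w1.npz',im=im,K=C[1],R=C[2],t=C[3])
print(proj(C,(.558,-.221,.13)))
b=cv2.convertScaleAbs(cv2.cvtColor(im,cv2.COLOR_RGB2BGR),alpha=1.5); cv2.imwrite('pics/w1b.png',cv2.resize(b[30:390,110:530],None,fx=1.6,fy=1.6))"
```

```text
t 5.2 pos [ 0.5764 -0.1852  0.3401] yyaw -36.25 F [ 0.5 -0.2  1.1] w 0.0869
delta tool units [-0.06  0.19  0.  ] 
[320.62858591 196.51581257]
```

View pics/w1b.png

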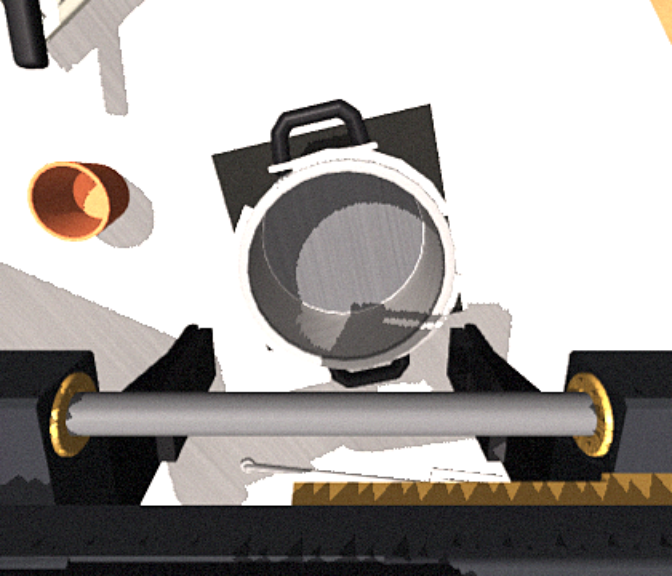

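The wrist view shows the pot with its opening around (350,265) in the crop. The handles are at the top (320,135) and bottom (370,372), and the rim is washed out. I'll fit the opening's circle and re-stretch the contrast on the rim.

```bash
python3 - <<'E'
from h import *
d=np.load('w1.npz'); C=(d['im'],d['K'],d['R'],d['t']); im=d['im']; g=cv2.cvtColor(im,cv2.COLOR_RGB2GRAY)
# metric rectification of the rim plane: 1 px = 0.4 mm
c0=np.array([.558,-.221]); s=.0004; N=600
u,v=np.meshgrid(np.arange(N),np.arange(N)); X=c0[0]-(v-N/2)*s; Y=c0[1]-(u-N/2)*s  # up=+x,left=+y
K,R,t=C[1:]; P=np.stack([X,Y,np.full_like(X,.13)],-1)@R.T+t; q=P@K.T
r=cv2.remap(im,(q[...,0]/q[...,2]).astype(np.float32),(q[...,1]/q[...,2]).astype(np.float32),cv2.INTER_CUBIC)
rg=cv2.cvtColor(r,cv2.COLOR_RGB2GRAY)
o=np.clip((rg.astype(float)-60)*255/150,0,255).astype(np.uint8)
cv2.imwrite('pics/rim.png',o)
# radial profile edges
cx,cy=N/2,N/2
prof=cv2.warpPolar(rg,(600,360),(cx,cy),300,cv2.WARP_POLAR_LINEAR) # 0.5px radial = .2mm
print('median profile by radius mm', [(round(k*.2),int(np.median(prof[:,k]))) for k in range(375,600,10)])
E
```

```text
median profile by radius mm [(75, 55), (77, 56), (79, 60), (81, 78), (83, 84), (85, 96), (87, 161), (89, 151), (91, 161), (93, 170), (95, 169), (97, 177), (99, 171), (101, 167), (103, 167), (105, 222), (107, 169), (109, 152), (111, 126), (113, 128), (115, 131), (117, 195), (119, 224)]
```

View pics/rim.png

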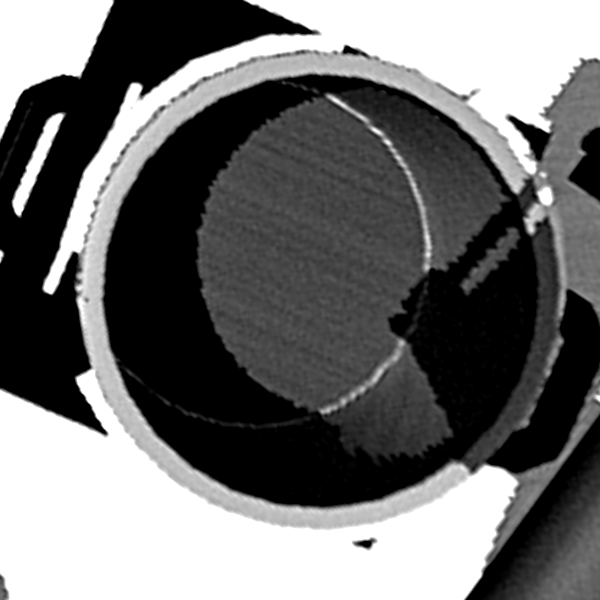

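The rectified rim (up is +x, left is +y, 0.4 mm/px) shows the seal ring centred near (322,290). The ramp starts at (85,375) and breaks between (345,50) and (480,90), so the gaps are near 95°, -25° and 215°. I'll take one more view with a sideways baseline to get the centre and seal height.

Emit:
{"method": "play_rows", "body": {"steps": [1, 0, -0.8, 0, 0, 1, 0, -0.8, 0, 0, 1, 0, -0.8, 0, 0, 1, 0, -0.8, 0, 0, 1, 0, -0.8, 0, 0, 1, 0, 0, 0, 0, 1, 0, 0, 0, 0, 1, 0, 0, 0, 0, 1, 0, 0, 0, 0, 1, 0, 0, 0, 0]}}

```text
time: 6.25
position: [0.4804, -0.1155, 0.3395]
tool_rot: [0.892, 0.451, -0.0, -0.0]
ft_force: [-0.6, 0.5, 0.2]
grip_width: 0.0873
grip_force: 0.0
```

```bash
cat > fit.py <<'E'
from h import *
def rect(C,c0,z,s=.0004,N=640):
    u,v=np.meshgrid(np.arange(N),np.arange(N)); X=c0[0]-(v-N/2)*s; Y=c0[1]-(u-N/2)*s
    _,K,R,t=C; q=(np.stack([X,Y,np.full_like(X,z)],-1)@R.T+t)@K.T
    return cv2.remap(C[0],(q[...,0]/q[...,2]).astype(np.float32),(q[...,1]/q[...,2]).astype(np.float32),cv2.INTER_CUBIC)
def circ(P):
    for _ in range(6):
        A=np.c_[2*P,np.ones(len(P))]; x=np.linalg.lstsq(A,(P**2).sum(1),rcond=None)[0]; r=np.sqrt(x[2]+x[0]**2+x[1]**2)
        e=np.abs(np.linalg.norm(P-x[:2],axis=1)-r); P=P[e<max(2*np.median(e),.0006)]
    return x[:2],r,np.median(e)*1e3,len(P)
def fit(C,c0,z,lo=.078,hi=.106):
    g=cv2.GaussianBlur(cv2.cvtColor(rect(C,c0,z),cv2.COLOR_RGB2GRAY),(5,5),0).astype(float); out={}
    for name,(a,b) in dict(inner=(.080,.094),outer=(.093,.102)).items():
        P=[]
        for th in np.radians(np.arange(0,360,2)):
            rr=np.arange(a,b,.0002); x=c0[0]+rr*np.cos(th); y=c0[1]+rr*np.sin(th)
            pr=cv2.remap(g.astype(np.float32),((c0[1]-y)/.0004+320).astype(np.float32)[None],((c0[0]-x)/.0004+320).astype(np.float32)[None],cv2.INTER_LINEAR)[0]
            gr=np.gradient(pr); k=np.argmax(gr if name=='inner' else np.abs(gr))
            if abs(gr[k])>3: P.append((x[k],y[k]))
        out[name]=circ(np.array(P))
    return out
E
python3 - <<'E'
from fit import *
d=np.load('w1.npz'); C1=(d['im'],d['K'],d['R'],d['t'])
C2=cam('wrist'); np.savez('w2.npz',im=C2[0],K=C2[1],R=C2[2],t=C2[3]); T=cam('top')
for z in (.13,.135,.14):
  for n,C in (('w1',C1),('w2',C2),('top',T)):
    c0=np.array([.558,-.225])
    for _ in range(3): f=fit(C,c0,z); c0=f['inner'][0]
    print(z,n,{k:(v[0].round(4),round(v[1],4),round(v[2],2),v[3]) for k,v in f.items()})
go(.573,.237,.2,-36.4)
E
```

```text
0.13 w1 {'inner': (array([ 0.5617, -0.2288]), np.float64(0.0866), np.float64(0.15), 170), 'outer': (array([ 0.5623, -0.2284]), np.float64(0.0962), np.float64(0.23), 110)}
0.13 w2 {'inner': (array([ 0.5628, -0.2296]), np.float64(0.0865), np.float64(0.15), 151), 'outer': (array([ 0.5625, -0.2288]), np.float64(0.0965), np.float64(0.2), 98)}
0.13 top {'inner': (array([ 0.5632, -0.2273]), np.float64(0.0863), np.float64(0.23), 14), 'outer': (array([ 0.5646, -0.228 ]), np.float64(0.0994), np.float64(0.23), 27)}
0.135 w1 {'inner': (array([ 0.5625, -0.2276]), np.float64(0.0855), np.float64(0.16), 140), 'outer': (array([ 0.5631, -0.2271]), np.float64(0.0951), np.float64(0.22), 104)}
0.135 w2 {'inner': (array([ 0.5623, -0.2275]), np.float64(0.0855), np.float64(0.13), 141), 'outer': (array([ 0.5616, -0.2266]), np.float64(0.0956), np.float64(0.18), 85)}
0.135 top {'inner': (array([ 0.5627, -0.2252]), np.float64(0.0855), np.float64(0.2), 17), 'outer': (array([ 0.5639, -0.227 ]), np.float64(0.0992), np.float64(0.2), 21)}
0.14 w1 {'inner': (array([ 0.5632, -0.2261]), np.float64(0.0844), np.float64(0.19), 123), 'outer': (array([ 0.5651, -0.2246]), np.float64(0.096), np.float64(2.54), 179)}
0.14 w2 {'inner': (array([ 0.5619, -0.2252]), np.float64(0.0844), np.float64(0.16), 120), 'outer': (array([ 0.5611, -0.2244]), np.float64(0.0945), np.float64(0.2), 80)}
0.14 top {'inner': (array([ 0.5615, -0.2252]), np.float64(0.0853), np.float64(0.23), 13), 'outer': (array([ 0.563 , -0.2259]), np.float64(0.0988), np.float64(0.14), 20)}
t 6.3 pos [ 0.4802 -0.1154  0.3395] yyaw -36.34 F [-0.8  0.6  0.3] w 0.0868
delta tool units [11.3  -4.47  4.65] twist units 0.01
```

Both wrist views agree at a seal height of about z = 0.134, with the pot axis at (0.5623, -0.2278). Gap headings are about -24°, 96° and 216°. Next I'll move over the lid.

Emit:
{"method": "play_rows", "body": {"steps": [1, 0.9, -0.37, 0.3, 0, 1, 0.9, -0.37, 0.3, 0, 1, 0.9, -0.37, 0.3, 0, 1, 0.9, -0.37, 0.3, 0, 1, 0.9, -0.37, 0.3, 0, 1, 0.9, -0.37, 0.3, 0, 1, 0.9, -0.37, 0.3, 0, 1, 0.9, -0.37, 0.3, 0, 1, 0.9, -0.37, 0.3, 0, 1, 0.9, -0.37, 0.3, 0]}}

```text
time: 7.35
position: [0.5509, 0.1694, 0.2492]
tool_rot: [0.892, 0.451, -0.0, 0.0]
ft_force: [-0.4, -0.4, 0.6]
grip_width: 0.087
grip_force: 0.0
```

Emit:
{"method": "play_rows", "body": {"steps": [1, 0.9, -0.37, 0.3, 0, 1, 0.9, -0.37, 0.3, 0, 1, 0.5, -0.03, 0.3, 0, 1, 0, 0, 0, 0, 1, 0, 0, 0, 0, 1, 0, 0, 0, 0, 1, 0, 0, 0, 0, 1, 0, 0, 0, 0, 1, 0, 0, 0, 0, 1, 0, 0, 0, 0]}}

```text
time: 8.35
position: [0.5727, 0.2373, 0.2231]
tool_rot: [0.892, 0.451, 0.0, 0.0]
ft_force: [0.8, -0.1, 0.5]
grip_width: 0.0866
grip_force: 0.0
```

```bash
python3 - <<'E'
from h import *
C=cam('wrist'); im=C[0]; save(C,'w3.png'); go(.573,.237,.082,-36.4)
m=(im.max(2)<50).astype(np.uint8)
print('expect bar front/rear',proj(C,(.4475,.0658,.108)),proj(C,(.59,.259,.108)))
T=cam('top'); g=T[0].max(2); print(T[2].round(3))
m=(g<40).astype(np.uint8); m[:150]=0;m[245:]=0;m[:,:330]=0;m[:,430:]=0
r=cv2.boxPoints(cv2.minAreaRect(np.argwhere(m)[:,::-1].astype(np.float32))); print([ray(T,p,.002)[:2].round(4) for p in r])
E
```

```text
t 8.4 pos [0.5727 0.2373 0.2229] yyaw -36.34 F [-0.   0.1  0.2] w 0.0872
delta tool units [-0.    0.01  4.7 ] twist units 0.01
expect bar front/rear [316.46566601 348.24977447] [316.79813262 160.15628918]
[[ 0.006 -1.    -0.018]
 [-0.989 -0.004 -0.147]
 [ 0.147  0.018 -0.989]]
[array([ 0.5088, -0.0475]), array([ 0.7277, -0.14  ]), array([ 0.607 , -0.4139]), array([ 0.3938, -0.3172])]
```

View pics/w3.png

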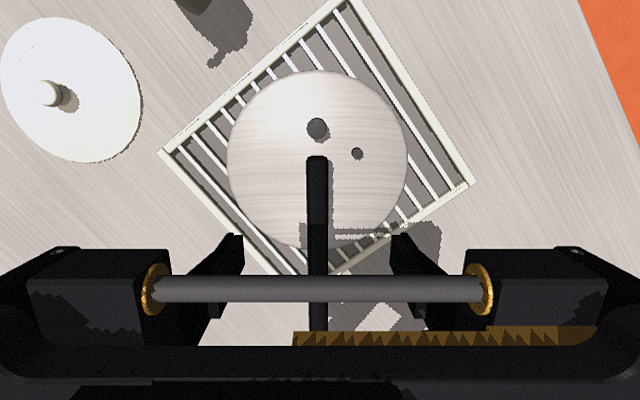

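The bar lies vertical at column 317 with its rear end at row 156, so the heading is right. The lid disc is centred near (317,160). I'll fit that circle to get the lid axis.

```bash
python3 - <<'E'
from fit import *
C=cam('wrist')
for z in (.055,.066,.072):
    c0=np.array([.579,.245])
    for _ in range(3):
        g=cv2.GaussianBlur(cv2.cvtColor(rect(C,c0,z),cv2.COLOR_RGB2GRAY),(5,5),0).astype(np.float32); P=[]
        for th in np.radians(np.arange(-50,155,2)):
            rr=np.arange(.100,.116,.0002); x=c0[0]+rr*np.cos(th); y=c0[1]+rr*np.sin(th)
            pr=cv2.remap(g,((c0[1]-y)/.0004+320).astype(np.float32)[None],((c0[0]-x)/.0004+320).astype(np.float32)[None],1)[0]
            gr=np.gradient(pr); k=np.argmin(gr)
            if gr[k]<-2: P.append((x[k],y[k]))
        c,r,e,n=circ(np.array(P)); c0=c
    print(z,c.round(4),round(r,4),round(e,2),n)
for z in (.088,.108): print('rear',z,ray(C,(317,156),z).round(4))
print('col at bar mid', ray(C,(317,220),.108).round(4))
E
```

```text
0.055 [0.5788 0.2443] 0.1099 0.22 61
0.066 [0.5803 0.2446] 0.1078 0.23 36
0.072 [0.5832 0.2478] 0.1088 3.75 102
rear 0.088 [0.5908 0.26   0.088 ]
rear 0.108 [0.5927 0.2626 0.108 ]
col at bar mid [0.551  0.2058 0.108 ]
```

Axis check: the rear end lies 19 mm behind the fitted axis (0.5793, 0.2445), against 20 mm given. I'll go down and grasp.

Emit:
{"method": "play_rows", "body": {"steps": [1, 0, 0, 0.52, 0, 1, 0, 0, 0.52, 0, 1, 0, 0, 0.52, 0, 1, 0, 0, 0.52, 0, 1, 0, 0, 0.52, 0, 1, 0, 0, 0.52, 0, 1, 0, 0, 0.52, 0, 1, 0, 0, 0.52, 0, 1, 0, 0, 0.52, 0, 1, 0, 0, 0, 0]}}

```text
time: 9.5
position: [0.5708, 0.2371, 0.0801]
tool_rot: [0.892, 0.451, -0.002, -0.001]
ft_force: [-0.8, 0.4, -0.4]
grip_width: 0.0866
grip_force: 0.0
```

Emit:
{"method": "play_rows", "body": {"steps": [-1, 0, 0, 0, 0, -1, 0, 0, 0, 0, -1, 0, 0, 0, 0, -1, 0, 0, 0, 0, -1, 0, 0, 0, 0, -1, 0, 0, 0, 0, -1, 0, 0, 0, 0, -1, 0, 0, 0, 0, -1, 0, 0, 0, 0, -1, 0, 0, 0, 0], "grip_force": 45}}

```text
time: 10.5
position: [0.5726, 0.2375, 0.0823]
tool_rot: [0.892, 0.451, -0.0, -0.0]
ft_force: [0.6, 1.5, -0.4]
grip_width: 0.0149
grip_force: 0.0
```

Emit:
{"method": "play_rows", "body": {"steps": [-1, 0, 0, -0.3, 0, -1, 0, 0, -0.5, 0, -1, 0, 0, -0.8, 0, -1, 0, 0, -0.8, 0, -1, 0, 0, -0.8, 0, -1, 0, 0, -0.8, 0, -1, 0, 0, -0.8, 0, -1, 0, 0, -0.8, 0, -1, 0, 0, 0, 0, -1, 0, 0, 0, 0]}}

```text
time: 11.5
position: [0.5726, 0.2375, 0.251]
tool_rot: [0.892, 0.451, 0.001, 0.0]
ft_force: [-0.5, 0.2, -0.7]
grip_width: 0.0007
grip_force: 0.0
```

```bash
python3 - <<'E'
from h import *
a=np.radians(-144.2); c=np.array([.5623,-.2278]); g=c+.01*np.array([np.cos(a),np.sin(a)]); print(g)
go(g[0],g[1],.245,-144.2+90)
p,R,o=pose(); print(R[:,2],o['moment'],o['grip_force'])
# delta in axes after the twist
y=np.radians(-54.2); ty=np.array([np.cos(y),np.sin(y)]); tx=np.array([-ty[1],ty[0]]); d=(g-p[:2])/.03; print('after twist',tx@d,ty@d)
E
```

```text
[ 0.55418936 -0.23364958]
t 11.5 pos [0.5726 0.2375 0.251 ] yyaw -36.32 F [-0.5  0.2 -0.7] w 0.0007
delta tool units [-13.02   8.81   0.19] twist units 3.12
[ 1.16173498e-03  2.42886182e-04 -9.99999296e-01] [-0.1257381   0.12093532 -0.0228714 ] 0.0
after twist -9.686034090744808 12.37923656975304
```

The fingers closed on nothing (opening 0.7 mm). I'll look at why.

```bash
python3 - <<'E'
from h import *
C=cam('wrist'); save(C,'w4.png'); print(proj(C,pose()[0]))
T=cam('top'); m=(T[0].max(2)<45).astype(np.uint8); m[:160]=0; m[235:]=0; m[:,:225]=0; m[:,310:]=0
n,l,s,c=cv2.connectedComponentsWithStats(m); print(s[s[:,4]>20])
E
```

```text
[314.68878633 228.14493093]
[[     0      0    640    400 254757]
 [   225    160     39     75    797]
 [   225    167      3     11     22]
 [   225    179      5     14     56]
 [   246    184     56     43    364]]
```

View pics/w4.png

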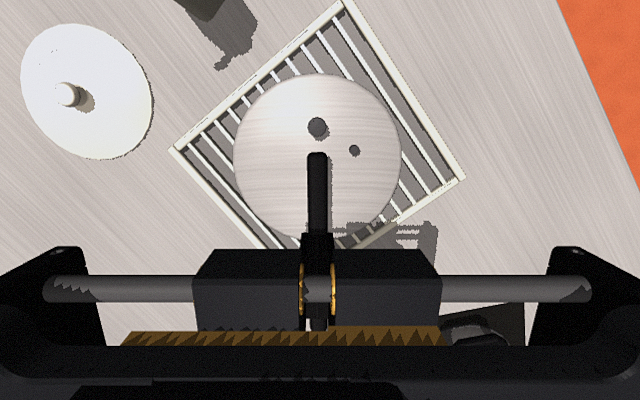

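The lid hasn't moved, and the bar sits midway between the fingers in the picture. The bar may be lower or higher than I assumed, so I'll check its height with the oblique scene camera and its apparent width.

```bash
python3 - <<'E'
from h import *
S=cam('scene'); W=cam('wrist'); g=S[0].max(2)
for d in (-.04,-.02,0,.02):
    print(d,'scene rear top',proj(S,(.5912,.2606,.108+d)).round(1),'front top',proj(S,(.446,.0634,.108+d)).round(1),'lid axis origin+20',proj(S,(.5793,.2445,.064+d)).round(1))
m=(g<45).astype(np.uint8); m[:,:330]=0; m[:,395:]=0; m[:175]=0; m[262:]=0
n,l,s,c=cv2.connectedComponentsWithStats(m); k=1+np.argmax(s[1:,4]); print(s[k]); r=cv2.minAreaRect(np.argwhere(l==k)[:,::-1].astype(np.float32)); print(cv2.boxPoints(r))
gw=W[0].max(2)
for row in (165,180,200,220):
    xs=np.where(gw[row,290:350]<60)[0]+290; a,b=xs.min()-.5,xs.max()+.5
    print(row,a,b,[round(1e3*np.linalg.norm(ray(W,(a,row),z)-ray(W,(b,row),z)),1) for z in (.07,.09,.108,.13)])
np.savez('s.npz',im=S[0])
b=cv2.resize(cv2.cvtColor(S[0],cv2.COLOR_RGB2BGR)[150:310,300:500],None,fx=4,fy=3.75,interpolation=cv2.INTER_CUBIC); cv2.imwrite('pics/sc.png',cv2.convertScaleAbs(b[:600,:800],alpha=1.3))
E
```

```text
-0.04 scene rear top [381.5 248.5] front top [342.3 194.8] lid axis origin+20 [375.9 251.9]
-0.02 scene rear top [382.5 244.5] front top [342.7 190.7] lid axis origin+20 [376.8 248.1]
0 scene rear top [383.6 240.5] front top [343.1 186.5] lid axis origin+20 [377.7 244.3]
0.02 scene rear top [384.6 236.3] front top [343.6 182.2] lid axis origin+20 [378.7 240.4]
[359 175  17  15 102]
[[358.42355 175.49413]
 [365.75296 169.21178]
 [377.75296 183.21178]
 [370.42355 189.49413]]
165 307.5 328.5 [np.float64(26.3), np.float64(24.9), np.float64(23.6), np.float64(22.1)]
180 308.5 328.5 [np.float64(25.4), np.float64(24.1), np.float64(22.8), np.float64(21.3)]
200 308.5 328.5 [np.float64(26.0), np.float64(24.6), np.float64(23.3), np.float64(21.8)]
220 309.5 328.5 [np.float64(25.2), np.float64(23.8), np.float64(22.6), np.float64(21.1)]
```

View pics/sc.png

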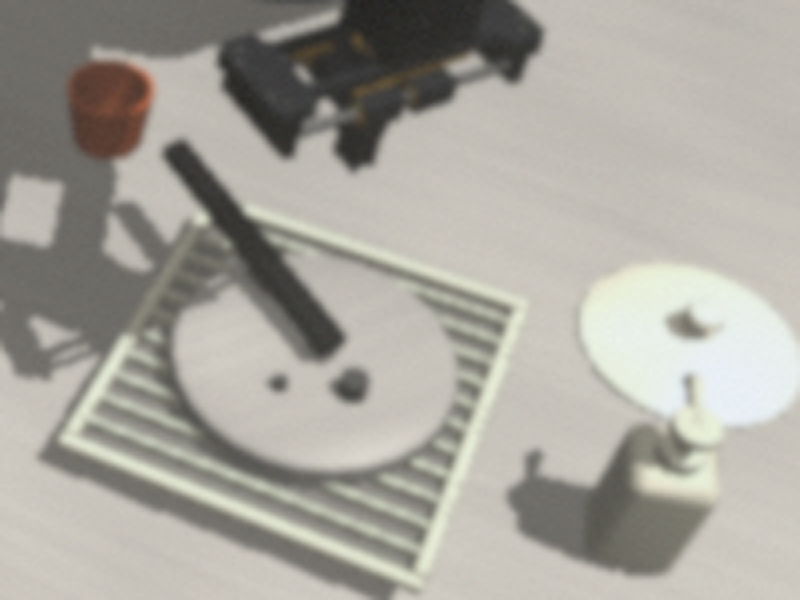

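The bar height is right to within a few mm, so the miss isn't explained by geometry. I'll reopen, go down slightly lower, close partly, and check close up.

Emit:
{"method": "play_rows", "body": {"steps": [1, 0, 0, 0, 0, 1, 0, 0, 0, 0, 1, 0, 0, 0.5, 0, 1, 0, 0, 0.7, 0, 1, 0, 0, 0.7, 0, 1, 0, 0, 0.7, 0, 1, 0, 0, 0.7, 0, 1, 0, 0, 0.7, 0, 1, 0, 0, 0.3, 0, 1, 0, 0, 0, 0]}}

```text
time: 12.7
position: [0.5716, 0.2372, 0.1198]
tool_rot: [0.892, 0.451, -0.002, -0.0]
ft_force: [0.1, 0.2, -0.4]
grip_width: 0.0725
grip_force: 0.0
```

Emit:
{"method": "play_rows", "body": {"steps": [1, 0, 0, 0.3, 0, 1, 0, 0, 0.3, 0, 1, 0, 0, 0.3, 0, 1, 0, 0, 0.3, 0, 1, 0, 0, 0.16, 0, -0.2, 0, 0, 0, 0, -0.2, 0, 0, 0, 0, -0.2, 0, 0, 0, 0, -0.2, 0, 0, 0, 0, -0.2, 0, 0, 0, 0]}}

```text
time: 13.7
position: [0.5729, 0.2376, 0.0809]
tool_rot: [0.892, 0.451, 0.0, 0.0]
ft_force: [0.7, 0.1, -0.3]
grip_width: 0.0554
grip_force: 0.0
```

```bash
python3 - <<'E'
from h import *
go(.573,.237,.081,-36.4)
S=cam('scene'); W=cam('wrist'); p=pose()[0]
a=cv2.resize(S[0][150:310,300:460],None,fx=2.5,fy=3.75,interpolation=cv2.INTER_CUBIC); a=cv2.resize(S[0][150:290,320:460],(390,390),interpolation=cv2.INTER_CUBIC)
b=cv2.resize(W[0][80:340,190:450],(390,390),interpolation=cv2.INTER_CUBIC)
print(proj(W,p),proj(W,p+[0,0,.019]))
cv2.imwrite('pics/d1.png',cv2.convertScaleAbs(cv2.cvtColor(np.hstack([a,b]),cv2.COLOR_RGB2BGR),alpha=1.6))
E
```

```text
t 13.7 pos [0.5729 0.2376 0.0809] yyaw -36.32 F [ 0.7  0.1 -0.3] w 0.0554
delta tool units [-0.01  0.01 -0.  ] twist units 0.01
[315.33729239 228.03991352] [315.21108195 239.57877817]
```

View pics/d1.png

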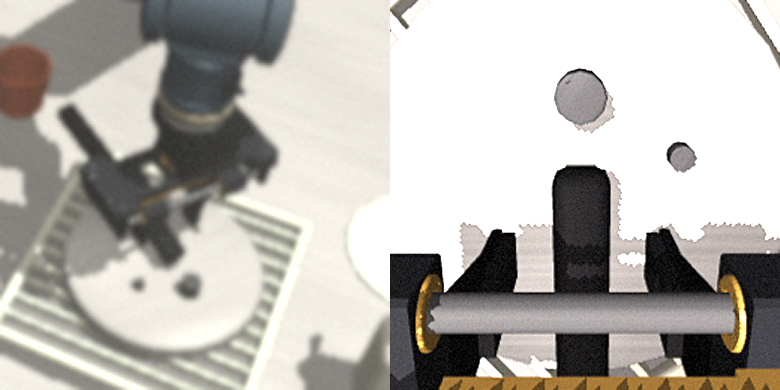

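The fingers straddle the bar evenly. Now I'll close fully.

Emit:
{"method": "play_rows", "body": {"steps": [-1, 0, 0, 0, 0, -1, 0, 0, 0, 0, -1, 0, 0, 0, 0, -1, 0, 0, 0, 0, -1, 0, 0, 0, 0, -1, 0, 0, 0, 0, -1, 0, 0, 0, 0, -1, 0, 0, 0, 0, -1, 0, 0, 0, 0, -1, 0, 0, 0, 0], "grip_force": 45}}

```text
time: 14.8
position: [0.5726, 0.2375, 0.0805]
tool_rot: [0.892, 0.451, -0.0, -0.0]
ft_force: [0.4, -0.3, 0.3]
grip_width: 0.0
grip_force: 0.0
```

```bash
python3 - <<'E'
from h import *
go(.573,.237,.081,-36.4); W=cam('wrist'); save(W,'d2.png'); g=W[0].max(2)
for r in (190,200,210): print(r,np.where(g[r,270:370]<60)[0][[0,-1]]+270)
E
```

```text
t 14.8 pos [0.5726 0.2375 0.0805] yyaw -36.33 F [ 0.4 -0.3  0.3] w 0.0000
delta tool units [-0.01  0.02 -0.02] twist units 0.01
190 [308 326]
200 [299 336]
210 [298 336]
```

The fingers closed to 0 without moving the lid, so they must be above the bar. Finger-gap and bar-width scaling agree: the tips come out about 20 mm higher than assumed relative to the bar. I'll feel for the bar top with the closed fingers, gently.

Emit:
{"method": "play_rows", "body": {"steps": [-1, 0, 0, 0.05, 0, -1, 0, 0, 0.05, 0, -1, 0, 0, 0.05, 0, -1, 0, 0, 0.05, 0, -1, 0, 0, 0, 0, -1, 0, 0, 0, 0, -1, 0, 0, 0, 0, -1, 0, 0, 0, 0, -1, 0, 0, 0, 0, -1, 0, 0, 0, 0]}}

```text
time: 15.85
position: [0.5726, 0.2375, 0.0756]
tool_rot: [0.892, 0.452, 0.0, 0.0]
ft_force: [-2.1, 0.1, 5.3]
grip_width: 0.0001
grip_force: 3.1
```

```bash
python3 - <<'E'
from h import *
go(.573,.237,.081); W=cam('wrist')
a=cv2.resize(W[0][170:300,250:385],None,fx=4.4,fy=4.4,interpolation=cv2.INTER_CUBIC).astype(float)
cv2.imwrite('pics/d3.png',np.clip((a/255)**.45*255,0,255)[...,::-1].astype(np.uint8))
E
```

```text
t 15.8 pos [0.5726 0.2375 0.0756] yyaw -36.32 F [-2.1  0.1  5.3] w 0.0001
delta tool units [-0.01  0.02 -0.18]
```

View pics/d3.png

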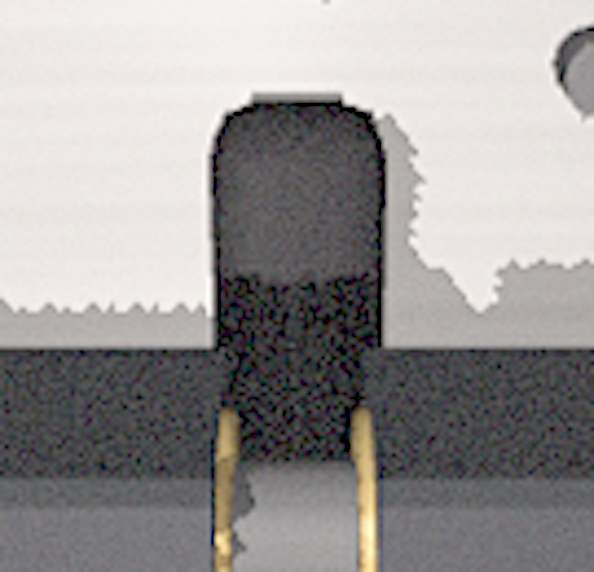

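Contact: the closed fingertips meet the bar top (5 N) with the TCP reading 0.0766. The real tips therefore end about 30 mm short of the reported TCP, as the picture scaling suggested. I'll back up, open, and go about 26 mm past the bar top.

Emit:
{"method": "play_rows", "body": {"steps": [1, 0, 0, -0.5, 0, 1, 0, 0, -0.5, 0, 1, 0, 0, 0, 0, 1, 0, 0, 0, 0, 1, 0, 0, 0, 0, 1, 0, 0, 0, 0, 1, 0, 0, 0, 0, 1, 0, 0, 0.3, 0, 1, 0, 0, 0.3, 0, 1, 0, 0, 0.3, 0]}}

```text
time: 16.9
position: [0.5722, 0.2374, 0.0763]
tool_rot: [0.892, 0.451, -0.001, -0.0]
ft_force: [-0.2, 0.4, 0.3]
grip_width: 0.0725
grip_force: 0.0
```

Emit:
{"method": "play_rows", "body": {"steps": [1, 0, 0, 0.15, 0, 1, 0, 0, 0.15, 0, 1, 0, 0, 0.15, 0, 1, 0, 0, 0.1, 0, 1, 0, 0, 0.1, 0, 1, 0, 0, 0.1, 0, 1, 0, 0, 0.05, 0, 1, 0, 0, 0.05, 0, 1, 0, 0, 0, 0, 1, 0, 0, 0, 0]}}

```text
time: 17.9
position: [0.5728, 0.2375, 0.0521]
tool_rot: [0.892, 0.451, 0.0, 0.0]
ft_force: [0.2, -0.2, -0.9]
grip_width: 0.0869
grip_force: 0.0
```

Emit:
{"method": "play_rows", "body": {"steps": [-1, 0, 0, 0, 0, -1, 0, 0, 0, 0, -1, 0, 0, 0, 0, -1, 0, 0, 0, 0, -1, 0, 0, 0, 0, -1, 0, 0, 0, 0, -1, 0, 0, 0, 0, -1, 0, 0, 0, 0, -1, 0, 0, 0, 0, -1, 0, 0, 0, 0], "grip_force": 45}}

```text
time: 18.9
position: [0.5728, 0.2374, 0.0521]
tool_rot: [0.892, 0.452, 0.0, 0.0]
ft_force: [-0.0, 0.2, -0.0]
grip_width: 0.0235
grip_force: 45.0
```

Emit:
{"method": "play_rows", "body": {"steps": [-1, 0, 0, 0, 0, -1, 0, 0, 0, 0, -1, 0, 0, -0.1, 0, -1, 0, 0, -0.2, 0, -1, 0, 0, -0.2, 0, -1, 0, 0, 0, 0, -1, 0, 0, 0, 0, -1, 0, 0, 0, 0, -1, 0, 0, 0, 0, -1, 0, 0, 0, 0]}}

```text
time: 19.9
position: [0.5725, 0.2375, 0.0668]
tool_rot: [0.892, 0.451, -0.0, -0.0]
ft_force: [0.1, -0.0, -9.1]
grip_width: 0.0237
grip_force: 45.0
```

It's gripped: opening 23.5 mm, weight 9 N. Lift and twist, then carry to the pot.

Emit:
{"method": "play_rows", "body": {"steps": [-1, 0, 0, -0.3, 0, -1, 0, 0, -0.45, 0, -1, 0, 0, -0.45, 0, -1, 0, 0, -0.45, 0.4, -1, 0, 0, -0.45, 0.5, -1, 0, 0, -0.45, 0.5, -1, 0, 0, -0.45, 0.5, -1, 0, 0, -0.45, 0.5, -1, 0, 0, -0.2, 0.5, -1, 0, 0, -0.1, 0.22]}}

```text
time: 20.9
position: [0.5734, 0.2377, 0.1821]
tool_rot: [0.952, 0.307, 0.002, 0.0]
ft_force: [-0.6, 0.1, -9.5]
grip_width: 0.0238
grip_force: 45.0
```

Emit:
{"method": "play_rows", "body": {"steps": [-1, -0.2, 0.26, 0, 0, -1, -0.4, 0.51, 0, 0, -1, -0.5, 0.64, 0, 0, -1, -0.5, 0.64, 0, 0, -1, -0.5, 0.64, 0, 0, -1, -0.5, 0.64, 0, 0, -1, -0.5, 0.64, 0, 0, -1, -0.5, 0.64, 0, 0, -1, -0.5, 0.64, 0, 0, -1, -0.5, 0.64, 0, 0]}}

```text
time: 21.9
position: [0.5632, 0.0118, 0.1794]
tool_rot: [0.951, 0.308, -0.001, 0.0]
ft_force: [0.2, 1.1, -8.7]
grip_width: 0.0237
grip_force: 45.0
```

Emit:
{"method": "play_rows", "body": {"steps": [-1, -0.5, 0.64, 0, 0, -1, -0.5, 0.64, 0, 0, -1, -0.5, 0.64, 0, 0, -1, -0.5, 0.64, 0, 0, -1, -0.5, 0.64, 0, 0, -1, -0.5, 0.64, 0, 0, -1, -0.5, 0.64, 0, 0, -1, -0.5, 0.64, 0, 0, -1, -0.4, 0.51, 0, 0, -1, -0.2, 0.26, 0, 0]}}

```text
time: 22.9
position: [0.5551, -0.2129, 0.1794]
tool_rot: [0.952, 0.307, -0.0, 0.0]
ft_force: [0.0, 1.1, -8.1]
grip_width: 0.0236
grip_force: 45.0
```

Emit:
{"method": "play_rows", "body": {"steps": [-1, -0.3, 0.3, 0, 0, -1, 0, 0, 0, 0, -1, 0, 0, 0, 0, -1, 0, 0, 0, 0, -1, 0, 0, 0, 0, -1, 0, 0, 0, 0, -1, 0, 0, 0, 0, -1, 0, 0, 0, 0, -1, 0, 0, 0, 0, -1, 0, 0, 0, 0]}}

```text
time: 23.9
position: [0.5535, -0.2231, 0.1796]
tool_rot: [0.952, 0.307, 0.0, 0.0]
ft_force: [-1.1, -0.8, -9.1]
grip_width: 0.0238
grip_force: 45.0
```

```bash
python3 - <<'E'
from fit import *
go(.5546,-.2334,.13,-54.2); C=cam('wrist'); p,R,o=pose()
save(C,'w5.png')
# lid circle & bar in tool frame: skirt plane at reading-based height
off=.044-.0521
for dz in (.0,.012,.022):
    z=p[2]+off+dz; c0=p[:2]+R[:2,0]*.0095
    for _ in range(3):
        g=cv2.GaussianBlur(cv2.cvtColor(rect(C,c0,z),cv2.COLOR_RGB2GRAY),(5,5),0).astype(np.float32); P=[]
        for th in np.radians(np.arange(-40,115,2)):
            rr=np.arange(.100,.116,.0002); x=c0[0]+rr*np.cos(th); y=c0[1]+rr*np.sin(th)
            pr=cv2.remap(g,((c0[1]-y)/.0004+320).astype(np.float32)[None],((c0[0]-x)/.0004+320).astype(np.float32)[None],1)[0]
            gr=np.gradient(pr); k=np.argmax(abs(gr))
            if abs(gr[k])>2: P.append((x[k],y[k]))
        c,r,e,n=circ(np.array(P)); c0=c
    print(z,c.round(4),round(r,4),round(e,2),n,'axis in tool',(R.T@np.r_[c-p[:2],0])[:2].round(4))
g=C[0].max(2)
for r in range(160,215,10): print(r,np.where(g[r,270:370]<60)[0][[0,-1]]+270 if (g[r,270:370]<60).any() else None)
E
```

```text
t 23.9 pos [ 0.5535 -0.2231  0.1796] yyaw -54.21 F [-1.1 -0.8 -9.1] w 0.0238
delta tool units [-0.17  0.3   1.65] twist units -0.00
0.1714669179460717 [ 0.5587 -0.2198] 0.1158 0.14 56 axis in tool [0.0062 0.0004]
0.1834669179460717 [ 0.5607 -0.2189] 0.1124 0.16 69 axis in tool [0.0083 0.0008]
0.19346691794607168 [ 0.5638 -0.2167] 0.1065 0.17 69 axis in tool [0.0122 0.0008]
160 [334 334]
170 None
180 None
190 None
200 None
210 [297 336]
```

The grip offset is confirmed: the axis is 10 mm along tool x. I'll correct x and y, and start lowering.

Emit:
{"method": "play_rows", "body": {"steps": [-1, -0.1, 0.14, 0, 0, -1, -0.09, 0.14, 0, 0, -1, 0, 0, 0.2, 0, -1, 0, 0, 0.3, 0, -1, 0, 0, 0.3, 0, -1, 0, 0, 0.3, 0, -1, 0, 0, 0.2, 0, -1, 0, 0, 0.1, 0, -1, 0, 0, 0, 0, -1, 0, 0, 0, 0]}}

```text
time: 24.95
position: [0.5541, -0.2334, 0.1378]
tool_rot: [0.952, 0.307, 0.0, 0.0]
ft_force: [0.3, 0.4, -8.0]
grip_width: 0.0237
grip_force: 45.0
```

Emit:
{"method": "play_rows", "body": {"steps": [-1, 0, 0, 0.05, 0, -1, 0, 0, 0.05, 0, -1, 0, 0, 0.05, 0, -1, 0, 0, 0.05, 0, -1, 0, 0, 0.05, 0, -1, 0, 0, 0.05, 0, -1, 0, 0, 0, 0, -1, 0, 0, 0, 0, -1, 0, 0, 0, 0, -1, 0, 0, 0, 0]}}

```text
time: 25.95
position: [0.5539, -0.2333, 0.1287]
tool_rot: [0.952, 0.307, 0.0, 0.0]
ft_force: [-0.4, -0.2, -8.0]
grip_width: 0.0235
grip_force: 45.0
```

Emit:
{"method": "play_rows", "body": {"steps": [-1, 0, 0, 0.05, 0, -1, 0, 0, 0.05, 0, -1, 0, 0, 0.03, 0, -1, 0, 0, 0.03, 0, -1, 0, 0, 0, 0, -1, 0, 0, 0, 0, -1, 0, 0, 0, 0, -1, 0, 0, 0, 0, -1, 0, 0, 0, 0, -1, 0, 0, 0, 0]}}

```text
time: 26.95
position: [0.5537, -0.2333, 0.124]
tool_rot: [0.952, 0.307, -0.0, 0.0]
ft_force: [-2.5, 1.0, -2.5]
grip_width: 0.0237
grip_force: 45.0
```

Contact came at the expected seated height (origin about 0.116), and the seal is carrying most of the weight. I'll ease down slightly and release.

Emit:
{"method": "play_rows", "body": {"steps": [-1, 0, 0, 0.04, 0, -1, 0, 0, 0, 0, 0.2, 0, 0, 0, 0, 0.2, 0, 0, 0, 0, 0.2, 0, 0, 0, 0, 0.2, 0, 0, 0, 0, 0.2, 0, 0, 0, 0, 0.2, 0, 0, -0.3, 0, 0.2, 0, 0, -0.6, 0, 0.2, 0, 0, -0.6, 0]}}

```text
time: 27.95
position: [0.5537, -0.2332, 0.1683]
tool_rot: [0.952, 0.307, -0.0, -0.0]
ft_force: [0.5, 0.1, 0.1]
grip_width: 0.0523
grip_force: 0.0
```

```bash
python3 - <<'E'
from fit import *
T=cam('top'); g=T[0].max(2)
m=(g<45).astype(np.uint8); S=cam('scene'); np.savez('s2.npz',t=T[0],s=S[0])
a=np.radians(-144.2); u=np.array([np.cos(a),np.sin(a)]); c=np.array([.5623,-.2278])
for r in (-.02,.1,.225): print(r,'top',proj(T,np.r_[c+r*u,.18]).round(1),'scene',proj(S,np.r_[c+r*u,.18]).round(1))
go(*(c+.19*u),.124,-54.2)
for n,I,C in (('top',T[0],T),('scene',S[0],S)):
    p=proj(C,np.r_[c+.225*u,.17]).astype(int); w=I.max(2)[p[1]-18:p[1]+18,p[0]-18:p[0]+18]<45; print(n,p); 
    k=np.argwhere(w); print(k.mean(0)[::-1]+p-18 if len(k) else None,len(k))
E
```

```text
-0.02 top [382.4 184.6] scene [248.2 166.6]
0.1 top [404.  213.4] scene [247.6 143.1]
0.225 top [427.1 244.1] scene [247.  121.7]
t 28.1 pos [ 0.5559 -0.2346  0.1707] yyaw -54.20 F [ 0.6  0.4 -0.3] w 0.0522
delta tool units [-6.03 -0.07  1.54] twist units 0.00
top [426 244]
[418.7607362 234.6196319] 163
scene [247 123]
[246.37542662 121.70307167] 586
```

Released. Next I'll shift to the handle end and lower, straddling the bar.

Emit:
{"method": "play_rows", "body": {"steps": [0.1, -0.75, 0, 0, 0, 0.1, -0.75, 0, 0, 0, 0.1, -0.75, 0, 0, 0, 0.1, -0.75, 0, 0, 0, 0.1, -0.75, 0, 0, 0, 0.1, -0.75, 0, 0, 0, 0.1, -0.75, 0, 0, 0, 0.1, -0.75, 0, 0, 0, 0.1, 0, 0, 0, 0, 0.1, 0, 0, 0.2, 0]}}

```text
time: 29.05
position: [0.4081, -0.3391, 0.1617]
tool_rot: [0.952, 0.307, 0.0, 0.001]
ft_force: [-0.1, 0.7, -0.3]
grip_width: 0.0479
grip_force: 0.0
```

Emit:
{"method": "play_rows", "body": {"steps": [0.1, 0, 0, 0.2, 0, 0.1, 0, 0, 0.2, 0, 0.1, 0, 0, 0.2, 0, 0.1, 0, 0, 0.2, 0, 0.1, 0, 0, 0.2, 0, 0.1, 0, 0, 0.2, 0, 0.1, 0, 0, 0.1, 0, 0.1, 0, 0, 0, 0, 0.1, 0, 0, 0, 0, 0.1, 0, 0, 0, 0]}}

```text
time: 30.05
position: [0.4079, -0.3388, 0.1228]
tool_rot: [0.952, 0.307, 0.0, 0.0]
ft_force: [0.5, 0.0, 0.0]
grip_width: 0.0481
grip_force: 0.0
```

```bash
python3 - <<'E'
from h import *
go(.4082,-.3389,.124,-54.2); W=cam('wrist'); g=W[0].max(2); save(W,'w6.png')
for r in range(60,210,15):
    k=np.where(g[r,230:400]<50)[0]+230; print(r,(k[0],k[-1],len(k)) if len(k) else None)
E
```

```text
t 30.1 pos [ 0.4079 -0.3388  0.1228] yyaw -54.21 F [0.5 0.  0. ] w 0.0481
delta tool units [ 0.01  0.01 -0.04] twist units -0.00
60 (np.int64(290), np.int64(343), 52)
75 (np.int64(291), np.int64(343), 50)
90 (np.int64(233), np.int64(392), 68)
105 (np.int64(242), np.int64(368), 117)
120 (np.int64(252), np.int64(392), 136)
135 (np.int64(261), np.int64(392), 112)
150 (np.int64(271), np.int64(341), 68)
165 (np.int64(293), np.int64(341), 48)
180 (np.int64(294), np.int64(341), 44)
195 (np.int64(294), np.int64(340), 41)
```

The fingers straddle the bar evenly. Now the first part of the clockwise swing.

Emit:
{"method": "play_rows", "body": {"steps": [0.1, 0.005, -0.25, 0, 0.4, 0.1, 0.005, -0.25, 0, 0.4, 0.1, 0.005, -0.25, 0, 0.4, 0.1, 0.005, -0.25, 0, 0.4, 0.1, 0.005, -0.25, 0, 0.4, 0.1, 0.005, -0.25, 0, 0.4, 0.1, 0.005, -0.25, 0, 0.4, 0.1, 0.005, -0.25, 0, 0.4, 0.1, 0.005, -0.25, 0, 0.4, 0.1, 0, 0, 0, 0]}}

```text
time: 31.1
position: [0.3789, -0.2776, 0.1229]
tool_rot: [0.991, 0.132, 0.0, 0.0]
ft_force: [-0.1, 0.7, 0.0]
grip_width: 0.0479
grip_force: 0.0
```

```bash
cat >> h.py <<'E'
def arc():
    p,R,o=pose(); v=p[:2]-np.array([.5623,-.2278]); W=cam('wrist'); g=W[0].max(2); k=np.where(g[180,230:400]<50)[0]+230
    print('t %.1f z %.4f r %.4f ang %.2f toolx+180 %.2f'%(o['time'],p[2],np.hypot(*v),np.degrees(np.arctan2(v[1],v[0])),np.degrees(np.arctan2(-R[1,0],-R[0,0]))),'Ftool',(R.T@o['ft_force']).round(2),'bar cols',k[0] if len(k) else None,k[-1] if len(k) else None)
E
python3 -c "
from h import *
arc()"
```

```text
t 31.1 z 0.1229 r 0.1901 ang -164.80 toolx+180 -164.81 Ftool [ 0.06 -0.75 -0.02] bar cols 308 355
```

Emit:
{"method": "play_rows", "body": {"steps": [0.1, 0.005, -0.25, 0, 0.4, 0.1, 0.005, -0.25, 0, 0.4, 0.1, 0.005, -0.25, 0, 0.4, 0.1, 0.005, -0.25, 0, 0.4, 0.1, 0.005, -0.25, 0, 0.4, 0.1, 0, 0, 0, 0, 0.1, 0, 0, 0, 0, 0.1, 0, 0, 0, 0, 0.1, 0, 0, 0, 0, 0.1, 0, 0, 0, 0]}}

```text
time: 32.15
position: [0.3728, -0.2411, 0.1225]
tool_rot: [0.999, 0.032, -0.0, -0.0]
ft_force: [1.3, -0.3, 1.0]
grip_width: 0.0478
grip_force: 0.0
```

```bash
python3 -c "
from h import *
arc()"
```

```text
t 32.1 z 0.1225 r 0.1900 ang -175.97 toolx+180 -176.28 Ftool [ 1.26  0.37 -0.97] bar cols 307 355
```

The bar is following at a low push. Continue in about 11° steps.

Emit:
{"method": "play_rows", "body": {"steps": [0.1, 0.005, -0.25, 0, 0.4, 0.1, 0.005, -0.25, 0, 0.4, 0.1, 0.005, -0.25, 0, 0.4, 0.1, 0.005, -0.25, 0, 0.4, 0.1, 0.005, -0.25, 0, 0.4, 0.1, 0, 0, 0, 0, 0.1, 0, 0, 0, 0, 0.1, 0, 0, 0, 0, 0.1, 0, 0, 0, 0, 0.1, 0, 0, 0, 0]}}

```text
time: 33.2
position: [0.375, -0.2062, 0.1227]
tool_rot: [0.998, -0.067, 0.001, 0.002]
ft_force: [-0.3, -5.8, -3.5]
grip_width: 0.0482
grip_force: 2.8
```

```bash
python3 -c "
from h import *
arc()"
```

```text
t 33.2 z 0.1227 r 0.1885 ang 173.41 toolx+180 172.33 Ftool [0.47 5.79 3.54] bar cols 307 354
```

The ramps are biting (5.8 N). Small steps now, letting the tool sink along.

Emit:
{"method": "play_rows", "body": {"steps": [0.1, 0, -0.1, 0.03, 0.15, 0.1, 0, -0.1, 0.03, 0.15, 0.1, 0, -0.1, 0, 0.15, 0.1, 0, 0, 0, 0, 0.1, 0, 0, 0, 0, 0.1, 0, 0, 0, 0, 0.1, 0, 0, 0, 0, 0.1, 0, 0, 0, 0, 0.1, 0, 0, 0, 0, 0.1, 0, 0, 0, 0]}}

```text
time: 34.25
position: [0.3768, -0.2013, 0.1221]
tool_rot: [0.996, -0.088, 0.002, 0.006]
ft_force: [-6.7, -14.2, 3.2]
grip_width: 0.0481
grip_force: 7.4
```

```bash
python3 -c "
from h import *
arc()"
```

```text
t 34.2 z 0.1221 r 0.1874 ang 171.87 toolx+180 169.92 Ftool [-4.05 15.18 -3.  ] bar cols 306 353
```

The pull is 15 N, at the top of the good band and under the forcing limit, so the lid is tight. I'll stop here and back the fingers off the bar's side.

Emit:
{"method": "play_rows", "body": {"steps": [0.1, 0, 0.1, 0, 0, 0.1, 0, 0.1, 0, 0, 0.1, 0, 0.1, 0, 0, 0.1, 0, 0.1, 0, 0, 0.1, 0, 0.1, 0, 0, 0.1, 0, 0.05, 0, 0, 0.1, 0, 0, 0, 0, 0.1, 0, 0, 0, 0, 0.1, 0, 0, 0, 0, 0.1, 0, 0, 0, 0]}}

```text
time: 35.3
position: [0.3724, -0.2108, 0.1208]
tool_rot: [0.996, -0.09, -0.0, -0.0]
ft_force: [0.2, -0.2, 0.3]
grip_width: 0.0478
grip_force: 0.0
```

```bash
python3 -c "
from h import *
arc()"
```

```text
t 35.3 z 0.1208 r 0.1906 ang 174.88 toolx+180 169.69 Ftool [ 0.22  0.18 -0.3 ] bar cols 284 332
```

Emit:
{"method": "play_rows", "body": {"steps": [0.1, 0, 0, -0.1, 0, 0.1, 0, 0, -0.2, 0, 0.1, 0, 0, -0.4, 0, 0.1, 0, 0, -0.6, 0, 0.1, 0, 0, -0.6, 0, 0.1, 0, 0, -0.6, 0, 0.1, 0, 0, -0.6, 0, 0.1, 0, 0, -0.6, 0, 0.1, 0, 0, -0.4, 0, 0.1, 0, 0, 0, 0]}}

```text
time: 36.35
position: [0.3735, -0.2118, 0.2457]
tool_rot: [0.996, -0.09, 0.002, 0.002]
ft_force: [0.2, -0.6, -0.1]
grip_width: 0.048
grip_force: 0.0
```

```bash
python3 - <<'E'
from fit import *
go(.37,-.21,.24); W=cam('wrist'); p=pose()[0]
for z in (.114,.122,.130,.138):
    c0=np.array([.5623,-.2278])
    for _ in range(3):
        g=cv2.GaussianBlur(cv2.cvtColor(rect(W,c0,z),cv2.COLOR_RGB2GRAY),(5,5),0).astype(np.float32); P=[]
        for th in np.radians(np.arange(0,360,2)):
            rr=np.arange(.102,.116,.0002); x=c0[0]+rr*np.cos(th); y=c0[1]+rr*np.sin(th)
            pr=cv2.remap(g,((c0[1]-y)/.0004+320).astype(np.float32)[None],((c0[0]-x)/.0004+320).astype(np.float32)[None],1)[0]
            gr=np.gradient(pr); k=np.argmax(abs(gr))
            if abs(gr[k])>3: P.append((x[k],y[k]))
        c,r,e,n=circ(np.array(P)); c0=c
    print(z,c.round(4),round(r,4),round(e,2),n)
g=W[0].max(2)
E=[]
for r in range(40,200,20):
    k=np.where(g[r,250:400]<50)[0]+250
    if len(k)>10: E.append(ray(W,((k[0]+k[-1])/2,r),.175)[:2]); print(r,k[0],k[-1],len(k),E[-1].round(4))
T=cam('top'); m=(T[0].max(2)<45)
print('far objs: cup',ray(T,(327,243),.07)[:2])
E
```

```text
t 36.4 pos [ 0.3735 -0.2118  0.2457] yyaw -100.31 F [ 0.2 -0.6 -0.1] w 0.0480
delta tool units [-0.13 -0.04  0.19] 
0.114 [ 0.5714 -0.2247] 0.1145 0.25 65
0.122 [ 0.5684 -0.2248] 0.1116 0.21 64
0.13 [ 0.5656 -0.2248] 0.1089 0.2 59
0.138 [ 0.5641 -0.2257] 0.1076 0.16 37
40 284 312 29 [ 0.5063 -0.2218]
60 286 399 44 [ 0.4856 -0.2543]
80 289 379 43 [ 0.472  -0.2451]
100 250 373 75 [ 0.4599 -0.224 ]
120 294 368 73 [ 0.441  -0.2374]
140 297 323 26 [ 0.4277 -0.2167]
160 300 325 26 [ 0.4101 -0.2156]
180 303 327 25 [ 0.3918 -0.2145]
far objs: cup [ 0.3845415  -0.02933562]
```

The lid is seated, with its edge at the expected height and origin about 0.113. The handle has turned about 39° clockwise, and the hand is clear of it. I'm handing in.

```bash
python3 -c "
from rig import robot
print(robot.hand_in())"
```

```text
the job is handed in; nothing more can be done
None
```

I put the lid on the pot, lugs in the gaps, and swung the handle about 39° clockwise. The last pull I read was about 15 N, right at the top of the 9–15 N band. The hand is off the lid, I saw no sign of anything else on the counter being moved, and I handed the job in at about 36 s; no verdict came back.

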